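# Hang the palm sander on the sprung retracting hook

### The arm

A 6-joint arm with a two-finger parallel gripper is mounted at the origin on a cart in front of the work surface, level with it; the furniture and walls round the work are solid. World frame = base frame: x ahead of the robot, y to its left, z up, the work surface at z = 0. Lengths are in m, angles in degrees, forces in N, time in s.
With the tool pointing down it reaches from about 0.3 to 0.875 m from the base axis. Payload 6.4 kg.
Tool frame: the origin (TCP) lies at the centre of the arm's flange, where the gripper is bolted on; the fingertips stand 173 mm ahead of it and the grasp point (between the pads) lies 155 mm ahead of it; z points along the fingers, y is the line along which they close (so a half turn about z gives the same grasp; the last joint's range is limited). The gripper opens to 85 mm and grips with 20 to 120 N. Pads are 22 mm wide; open, the fingers measure 114 mm over their backs; the gripper's body (76 mm by 85 mm) begins 54 mm behind the grasp point. The pads swing forward as they close: fully open they stand 13 mm farther back than shut.
Start: joints at [62.894, 10.359, 92.074, -0, 77.567, -11.82], TCP at [0.152, 0.555, 0.405] pointing down, gripper open.
Joint ranges: [-171.53, 171.53], [-51.25, 118.39], [17.06, 147.69], [-65.23, 245.23], [0, 150.52], [-178.68, 178.68]. Speed limits (degrees/s): [147.25, 147.25, 172.46, 180, 180, 180].

### API

Orientations are given as [roll, pitch, yaw] about the fixed x, y, z axes, in that order (R = Rz(yaw) Ry(pitch) Rx(roll)).
In Python, from plant import env, eyes gives the robot as it stands.
- The arm moves only by the tool arm_command, never from a script. Its argument "steps" is a list of rows, each an object with "offset": the shift along the tool's x, y, z in mm, a list of three; "roll": the turn about the tool's z in rad. In form: [{"offset": [tx, ty, tz], "roll": roll}, ...]. A call has 1 to 10 rows; each row is the pose to reach, as a shift and turn from the pose commanded when the call began, along the tool's axes at that moment; what a row does not reach only later rows make up. A row lasts 1/8 s, in which the tool goes at most 62.5 mm and 10.7 degrees, less where a joint would pass 70% of its speed; a pose out of reach is approached as far as the arm can. A call with a gripper value outside its range is refused whole. "gripper" is the closure in counts, from 0 (fully open) to 255 (shut), set as the call begins (left out, the last holds). The fingers move at their own pace and stop on an object; "squeeze" is the grip in N (left out, the last holds). Time passes only in rows, so rows that repeat a pose let the fingers close. It gives the time, the measured TCP pose, the force, the opening and the grip force at its end, in the units of the state.
- env.observe(): the state, without advancing time (a new reading comes with each control period).
- eyes.grab_frame(name): name is "side" or "top" or "wrist"; returns (picture, depth): 400x640x3 uint8, red, green, blue; 400x640 float32, m along the optical axis (not along the pixel's ray), 0 where there is no reading.
- eyes.get_calibration(name): a dict with "intrinsics" (3x3 intrinsics, pixels), "rvec" (rotation vector, rad) and "tvec" (3), from world to camera coordinates, as OpenCV has them; the wrist camera has in their place "T_tool_cam" (4x4, takes a point from camera to tool coordinates, whose origin is the TCP and whose axes are the flange's). Camera axes: x right, y down, z forward; pixel columns grow to the right and rows downward; lengths in m; the calibration is good to about 2 mm. The wrist camera is an equidistant fisheye: a pixel r from the principal point sees the ray r / f radians off the axis. A picture is of the moment at which its call begins: read the wrist's pose just before it. get_calibration takes no time and is no camera call.
- env.job_done(): hands the job in; it is judged then, once.
The state is a dict: "clock": time; "joint_pos": joint angles; "dq": joint speeds; "tau": joint torques, N m; "eef_pos": TCP position; "tcp_rot": TCP orientation; "contact_force": force on the tool from outside, world axes, zero at the start; "moment": the same for the moment, N m; "width": finger opening in m; "grasp_force": force on a finger pad.
Only numpy, scipy, OpenCV 4.12 (cv2) and the standard library are available. Lean on these libraries where they do the work, as an engineer would, in place of code of your own. Each camera call takes 0.05 s, during which the arm holds its last target. There are 200 camera calls.

### The job

Take the red knob of the sprung hook, pull the hook right down against its spring and swing it sideways, feeling your way, until its tip has gone through under the steel bail of the parked sander and the bail has pushed the brass latch in. Then let the hook rise slowly under control, so that it catches the bail and lifts the sander out of its cradle, and let go once the hook is fully up, leaving the sander hanging still. Do not force the hook against the sander, do not touch the sander itself, never let the hook fly up, and leave the loose things around alone.

Things in the scene. Friction and masses are not known exactly. Their poses are not given: they have to be found in the camera images.
- stand: Fixed hook stand: grey base plate 100 x 110 x 12 mm, upright steel column 20 mm thick and 320 mm high with a yellow spring-reel drum (48 mm across) on top, reaching 350 mm. Origin on the work surface on the column's axis; z up; at swivel angle 0 the hook arm points along the stand's own -x axis.
- jib (a joint): Swivel of the hook arm about the column, rad, -1.0 to 0.6, light friction; positive is anticlockwise from above. Knob and hook stand at (-170 cos a, -170 sin a) mm in the stand's frame at angle a, and the hook's open tip points toward growing angle. It starts negative, clear of the sander, which is parked near angle 0 (within 0.15 rad).
- pull (a joint): How far the hook is drawn down, m: 0 fully up, 0.083 lower end stop. A spring draws it up: about 8 N to start it, about 14 N to hold it at the lower stop. Drawn right down, the tip passes under the crown of the parked bail with about 11 mm to spare, and the hook's underside clears the sander's top by about 12 mm.
- hook_grip (a point): Middle of the hook's red round knob, an upright post 18 mm thick and 45 mm long, 291 mm above the surface when up; grip it from any side. 24 mm below this point lies a dark steel flange 38 mm across, on which fingertips may bear. Knob, flange and hook are one with the arm; the hook hangs right below the knob.
- hook_seat (a point): Centre line of a bail seated in the hook: 103 mm below hook_grip, 9 mm ahead of the knob's axis toward growing swivel angle. x points to the column, y away from the open tip, z up. The hook is a J of 8 mm rod: shank on the knob's axis, bowl floor 3 mm and underside 11 mm below this point, upturned tip 20 mm ahead of the shank axis, its top 13 mm above this point.
- latch (a joint): Brass safety latch across the hook's mouth, rad: 0 shut, about 0.2 to 0.25 when the bail is bedded, 0.64 at most. Its spring takes 2 to 4 N at the bail, more than it takes to rock the parked sander. It lets the bail in only, and falls shut over it when the hook has risen about 30 mm from its lower stop. If the latch is hardly moved, the bail is outside the tip and will not be caught.
- cradle: Fixed wooden cradle 88 x 102 mm, walls 46 mm high, floor 10 mm thick; origin under its centre. The dark end stop toward -y is set about 2 to 3.5 mm from the sander, differently each time, the other walls at 1 mm. Pushed by the hook at about 1.5 N, the sander rocks and the bail yields 8 to 20 mm before it stands firm. Held askew it jams when lifted: ease the side push once the bail is caught.
- sander: Loose palm sander, about 0.4 kg, 70 x 84 mm, 72 mm high without the bail: green body on a black pad, rounded black top. Origin at the centre of its underside, z up.
- bail (a point): Middle of the crown of the sander's bail, an upright steel arch of 6 mm rod, 122 mm above the sander's underside (132 mm above the surface when parked). It spans the sander's x axis: level crown 24 mm long, legs 40 mm apart, 47 mm clear height below it. The hook enters along -y. Bedded on the hook's two steel cheeks, the crown is 14 mm ahead of the shank's axis.
- glue: Glue bottle 58 mm across, 226 mm high, standing behind; bystander.
- block: Maple block 48 x 188 x 26 mm lying to the right; bystander.
- caul: Dark notched caul 21 x 98 x 25 mm lying to the right; bystander.
- tape: Roll of yellow tape 50 mm across, 19 mm high, lying behind; bystander.
Mind the look-alikes: they are no part of the job. Leave any pink look-alike of the sander alone.

How it is judged:
By the outcome, as a careful person would: the job done as asked, in the order asked, and still so for the second after the job is handed in, with the robot touching nothing.
It also fails if it takes over 72 s, if anything falls off the work surface, if the arm or the gripper's body presses on something with over 40 N, if the wrist force passes 120 N, or if a joint passes its speed limit or range.

## Working session

There is one attempt and no reset: what is moved stays moved. The work goes in short steps, Python scripts to look and compute and a tool call to move; the robot and the scene stay as the last step left them, time stands still between calls to the robot, and variables do not carry over. Pictures are saved under pics/ and viewed, at most 10 in all, crops included, and the job is handed in when it is done.

Besides the shell and the picture viewer there is one more tool, called after "Emit:" as a command line: name --argument value ..., lists and objects as JSON in quotes. arm_command: Moves the arm, as the interface text tells. Its arguments: {"type":"object","properties":{"steps":{"type":"array","items":{"type":"object","properties":{"offset":{"type":"array","items":{"type":"number"}},"roll":{"type":"number"}}}},"gripper":{"type":"number"},"squeeze":{"type":"number"}},"required":["steps"]}

```bash
ls; mkdir -p pics; cat > h.py <<'E'
import numpy as np, cv2
from plant import env, eyes
def cam(n):
    c=eyes.get_calibration(n); K=np.array(c["intrinsics"]); R=cv2.Rodrigues(np.array(c["rvec"],float))[0]; return K,R,np.array(c["tvec"],float).ravel()
def pts(n,depth):
    K,R,t=cam(n); v,u=np.indices(depth.shape); d=depth
    P=np.stack([(u-K[0,2])/K[0,0]*d,(v-K[1,2])/K[1,1]*d,d],-1)
    return (P-t)@R
E
python3 - <<'E'
from h import *
s=env.observe(); print(s)
for n in("side","top"):
    p,d=eyes.grab_frame(n); cv2.imwrite(f"pics/{n}0.png",p[...,::-1]); np.savez(f"{n}0.npz",p=p,d=d); print(n,cam(n))
E
```

```text
pics
{'clock': 0.0, 'joint_pos': array([ 6.28953909e+01,  1.04005022e+01,  9.21333500e+01,  1.47420512e-03,
        7.75677500e+01, -1.18204109e+01]), 'dq': array([-0.04549617,  0.10823745,  0.04996473, -0.0684149 , -0.04743459,
       -0.01276167]), 'tau': array([-2.42366550e-04, -4.44873154e+01, -3.51335585e+01, -2.25478857e-04,
        9.11687210e-03,  3.02909100e-06]), 'eef_pos': array([0.15143321, 0.55442655, 0.40378325]), 'tcp_rot': array([-1.79900847e+02, -2.22212191e-02,  1.64715464e+02]), 'contact_force': array([ 0.23654741, -0.21685585, -0.2770688 ]), 'moment': array([ 0.05527674, -0.00645264, -0.0138944 ]), 'grasp_force': 0.0, 'width': 0.08555469065814937}
side (array([[410.05633517,   0.        , 320.98534264],
       [  0.        , 410.05633517, 204.66706566],
       [  0.        ,   0.        ,   1.        ]]), array([[-0.98691794, -0.16121809,  0.00130607],
       [-0.05854247,  0.35080392, -0.93461724],
       [ 0.15021903, -0.92246698, -0.35565279]]), array([0.58811356, 0.21797974, 1.0718805 ]))
top (array([[410.47028823,   0.        , 327.04665184],
       [  0.        , 410.47028823, 198.51133806],
       [  0.        ,   0.        ,   1.        ]]), array([[ 0.01849028, -0.99968715,  0.0168437 ],
       [-0.99765384, -0.01955809, -0.06560715],
       [ 0.06591605, -0.01559108, -0.99770336]]), array([-0.05537228,  0.5895972 ,  1.12270663]))
```

View pics/side0.png

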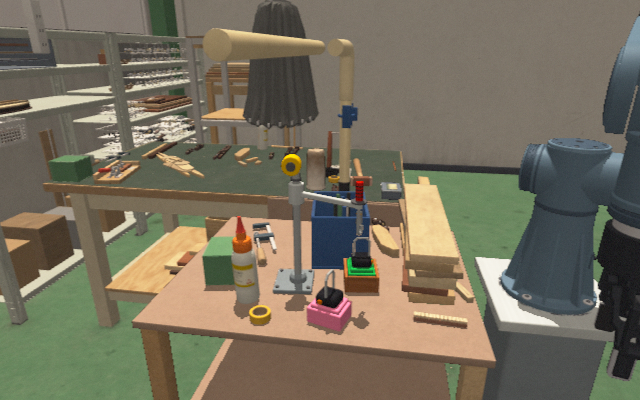

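View pics/top0.png

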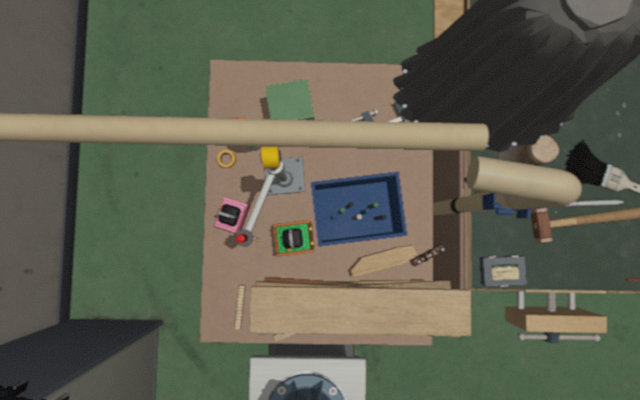

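The side view shows the red knob (360,190), column (297,240), green sander (360,268), pink look-alike (329,310). The top view shows the knob (242,238), drum (270,157), and green sander (293,238). A boom crosses overhead and a board stack lies near the robot.

```bash
python3 - <<'E'
from h import *
for n in("side","top"):
    z=np.load(n+"0.npz"); p=z["p"]; d=z["d"]; P=pts(n,d); hsv=cv2.cvtColor(p,cv2.COLOR_RGB2HSV)
    H,S,V=[hsv[...,i].astype(int) for i in range(3)]
    box=(P[...,0]>.2)&(P[...,0]<1.1)&(abs(P[...,1])<.6)&(d>0)&(P[...,2]<.5)
    for name,m in dict(red=((H<5)|(H>175))&(S>180)&(V>80),yel=(H>22)&(H<32)&(S>180)&(V>120),green=(H>45)&(H<75)&(S>180)&(V>70),pink=(H>150)&(H<176)&(S>80)&(V>120)).items():
        k,l,st,c=cv2.connectedComponentsWithStats((m&box).astype(np.uint8))
        for i in range(1,k):
            if st[i,4]>15:
                Q=P[l==i]; print(n,name,st[i],np.round(c[i]),"med",np.round(np.median(Q,0),3),"min",np.round(np.percentile(Q,3,axis=0),3),"max",np.round(np.percentile(Q,97,axis=0),3))
z=np.load("top0.npz");P=pts("top",z["d"])
for uv in [(350,310),(300,310),(400,310),(250,130),(350,130),(450,80),(330,210),(312,190),(240,300),(300,350),(260,310),(470,210),(290,160),(285,178),(450,240),(440,100),(242,238)]: print(uv,np.round(P[uv[1],uv[0]],3))
z=np.load("side0.npz");P=pts("side",z["d"])
for uv in [(297,230),(297,260),(345,100),(260,45),(330,220),(430,220),(430,280)]: print("s",uv,np.round(P[uv[1],uv[0]],3))
cv2.imwrite("pics/c.png",np.hstack([cv2.resize(cv2.imread("pics/side0.png")[165:305,300:400],(400,560),interpolation=2),cv2.resize(cv2.imread("pics/top0.png")[180:280,210:320][:, :80],(400,560),interpolation=2)]))
E
```

```text
side red [356 181   8  12  73] [359. 186.] med [0.488 0.145 0.3  ] min [ 0.481 -0.591  0.078] max [0.519 0.148 0.311]
side red [356 194   7   7  40] [359. 197.] med [0.487 0.145 0.274] min [0.48  0.139 0.268] max [0.494 0.148 0.283]
side red [236 216   9  17  78] [240. 226.] med [0.758 0.181 0.199] min [0.75  0.175 0.186] max [0.764 0.186 0.222]
side yel [284 154  16   7  52] [292. 156.] med [0.652 0.081 0.346] min [0.638 0.066 0.339] max [0.667 0.095 0.348]
side yel [235 266  13   4  30] [241. 268.] med [0.755 0.199 0.101] min [0.743 0.196 0.098] max [0.769 0.201 0.106]
side yel [250 307   9  10  21] [253. 312.] med [0.719 0.252 0.018] min [0.699 0.23  0.016] max [0.723 0.264 0.019]
side yel [260 306  10  11  22] [266. 312.] med [0.683 0.242 0.018] min [0.678 0.224 0.015] max [0.694 0.261 0.019]
side green [347 259  28  17 249] [360. 270.] med [0.484 0.08  0.051] min [0.448 0.034 0.044] max [0.515 0.091 0.059]
side pink [307 298  44  33 926] [329. 314.] med [0.534 0.246 0.031] min [0.498 0.206 0.004] max [0.584 0.262 0.048]
top red [236 235  10   7  54] [241. 238.] med [0.487 0.136 
[... 378 characters left out ...]
144]
(250, 130) [0.643 0.071 0.608]
(350, 130) [ 0.646 -0.065  0.607]
(450, 80) [ 0.743 -0.223  0.542]
(330, 210) [ 0.559 -0.053  0.009]
(312, 190) [ 0.601 -0.005  0.161]
(240, 300) [0.307 0.19  0.013]
(300, 350) [ 0.11   0.031 -0.205]
(260, 310) [0.308 0.116 0.144]
(470, 210) [ 0.557 -0.371  0.218]
(290, 160) [0.698 0.062 0.01 ]
(285, 178) [0.638 0.068 0.085]
(450, 240) [ 0.48  -0.404 -0.032]
(440, 100) [ 0.734 -0.228  0.47 ]
(242, 238) [0.487 0.133 0.312]
s (297, 230) [0.644 0.083 0.155]
s (297, 260) [0.645 0.087 0.072]
s (345, 100) [ 0.575 -0.356  0.428]
s (260, 45) [0.627 0.377 0.589]
s (330, 220) [ 0.572 -0.006  0.151]
s (430, 220) [ 0.303 -0.069  0.143]
s (430, 280) [0.312 0.127 0.069]
```

View pics/c.png

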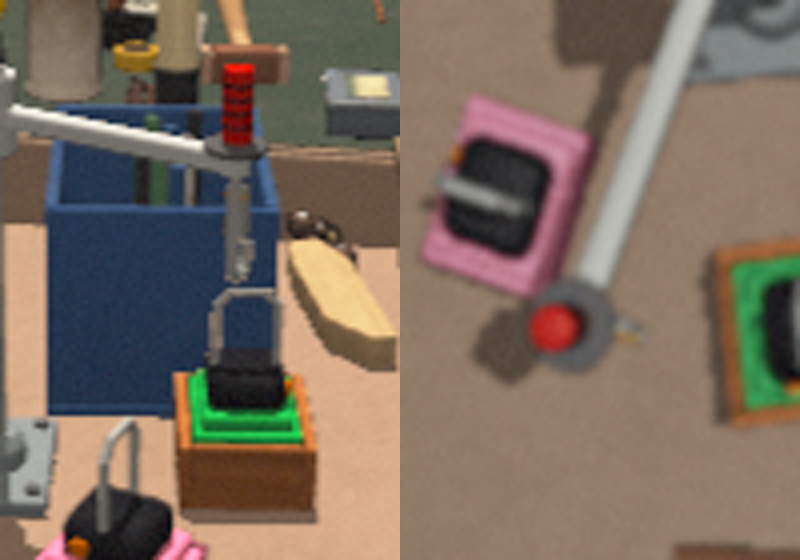

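```bash
python3 - <<'E'
from h import *
for n in("side","top"):
    z=np.load(n+"0.npz"); p=z["p"]; d=z["d"]; P=pts(n,d)
    for nm,lo,hi in(("bail",.105,.145),("top",.06,.085),("wall",.042,.053)):
        m=(P[...,2]>lo)&(P[...,2]<hi)&(abs(P[...,0]-.48)<.07)&(abs(P[...,1]-.035)<.075)
        Q=P[m]; v,u=np.nonzero(m)
        if len(Q)>4: print(n,nm,len(Q),"med",np.round(np.median(Q,0),3),np.round(Q.min(0),3),np.round(Q.max(0),3),"minrect",cv2.minAreaRect((Q[:,:2]*1000).astype(np.float32)))
    if n=="top":
        hsv=cv2.cvtColor(p,cv2.COLOR_RGB2HSV); H,S,V=[hsv[...,i].astype(int) for i in range(3)]
        m=(H>40)&(H<80)&(S>150)&(V>60); m[:, :270]=0;m[:,320:]=0;m[:215]=0;m[265:]=0
        K,R,t=cam(n); v,u=np.nonzero(m); ray=np.stack([(u-K[0,2])/K[0,0],(v-K[1,2])/K[1,1],u*0+1.],-1)@R; c=-R.T@t
        g=c+ray*((.05-c[2])/ray[:,2])[:,None]; print("green",len(g),cv2.minAreaRect((g[:,:2]*1000).astype(np.float32)))
        m=(P[...,2]>.0)&(d>0)&(P[...,2]<.02)&(S<60)&(abs(P[...,0]-.645)<.09)&(abs(P[...,1]-.075)<.09)
        print("plate",m.sum(),cv2.minAreaRect((P[m][:,:2]*1000).astype(np.float32)))
i=cv2.imread("pics/top0.png")[210:270,265:325]; cv2.imwrite("pics/c2.png",cv2.resize(i,(600,600),interpolation=2))
E
```

```text
side bail 396 med [ 0.51  -0.014  0.124] [ 0.463 -0.025  0.105] [0.548 0.053 0.145] minrect ((505.2847900390625, 15.723979949951172), (81.34129333496094, 75.80534362792969), 4.810126304626465)
side top 500 med [0.49  0.041 0.075] [ 0.455 -0.025  0.06 ] [0.55  0.078 0.085] minrect ((501.31036376953125, 29.300228118896484), (80.76113891601562, 103.94270324707031), 10.9335298538208)
side wall 394 med [0.489 0.079 0.046] [ 0.435 -0.019  0.042] [0.55  0.105 0.053] minrect ((490.9114685058594, 39.48456573486328), (99.74221801757812, 125.65892028808594), 9.30493450164795)
top bail 42 med [0.48  0.045 0.132] [ 0.46  -0.023  0.118] [0.522 0.049 0.139] minrect ((503.4328918457031, 21.891006469726562), (36.519474029541016, 90.36660766601562), 43.77510452270508)
top top 370 med [0.481 0.042 0.079] [ 0.451 -0.032  0.06 ] [0.51  0.077 0.085] minrect ((483.9610900878906, 23.941524505615234), (56.542030334472656, 108.68606567382812), 7.393101692199707)
top wall 566 med [0.481 0.044 0.047] [ 0.431 -0.029  0.042] [0.53  0.101 0.053] minrect ((482.08392333984375, 34.07536315917969), (87.24401092529297, 124.94147491455078), 7.84831428527832)
green 262 ((480.8517150878906, 45.986106872558594), (63.07123565673828, 77.94602966308594), 8.383819580078125)
plate 863 ((642.8656005859375, 76.02511596679688), (176.1512451171875, 169.27340698242188), 88.25569152832031)
```

View pics/c2.png

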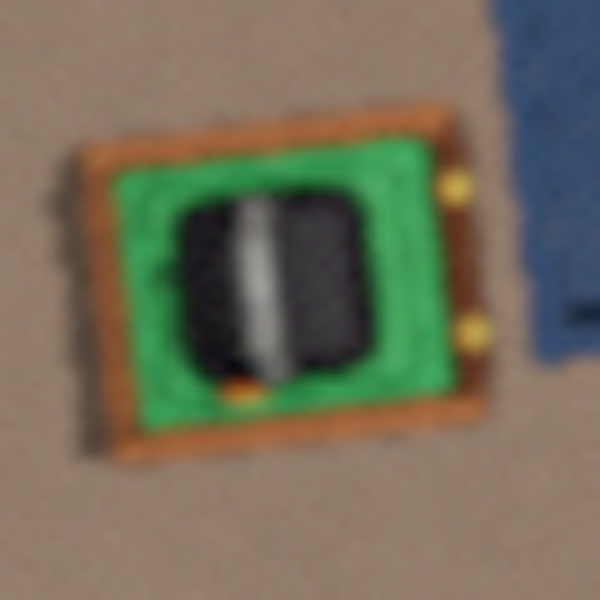

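The sander sits square in its cradle. Its bail crown runs across the picture at about (291,238) full frame, and the dark end stop with brass screws is at right (311,236). The crown is at about (0.480, 0.045), yaw about 8.4°.

Emit:
arm_command --steps '[{"offset":[0,0,-50],"roll":0},{"offset":[0,0,-106],"roll":0},{"offset":[-36,-26,-106],"roll":0.02},{"offset":[-72,-52,-106],"roll":0.04},{"offset":[-108,-78,-106],"roll":0.06},{"offset":[-144,-104,-106],"roll":0.08},{"offset":[-180,-130,-106],"roll":0.1},{"offset":[-216,-156,-106],"roll":0.1},{"offset":[-252,-182,-106],"roll":0.1},{"offset":[-288,-208,-106],"roll":0.1}]' --gripper 0 --squeeze 60

```text
clock: 1.35
eef_pos: [0.3751, 0.2768, 0.5104]
tcp_rot: [-180.0, -0.0, 159.0]
contact_force: [1.4, 0.3, -0.2]
width: 0.0851
grasp_force: 0.0
```

Emit:
arm_command --steps '[{"offset":[-39,-23,0],"roll":0},{"offset":[-78,-46,0],"roll":0},{"offset":[-116,-68,0],"roll":0},{"offset":[-145,-85,0],"roll":0},{"offset":[-155,-90.5,0],"roll":0},{"offset":[-155,-90.5,0],"roll":0}]'

```text
clock: 2.1
eef_pos: [0.4869, 0.1379, 0.5102]
tcp_rot: [-180.0, -0.1, 158.9]
contact_force: [0.1, 1.1, -0.2]
width: 0.0856
grasp_force: 0.0
```

```bash
cat >> h.py <<'E'
from scipy.spatial.transform import Rotation as Ro
def wrist(name):
    s=env.observe(); p,d=eyes.grab_frame("wrist"); c=eyes.get_calibration("wrist"); K=np.array(c["intrinsics"]); T=np.array(c["T_tool_cam"])
    W=np.eye(4); W[:3,:3]=Ro.from_euler("xyz",s["tcp_rot"],degrees=True).as_matrix(); W[:3,3]=s["eef_pos"]
    M=W@T; v,u=np.indices(d.shape); x=(u-K[0,2])/K[0,0]; y=(v-K[1,2])/K[1,1]; th=np.hypot(x,y); k=np.sin(th)/np.maximum(th,1e-9)
    ray=np.stack([x*k,y*k,np.cos(th)],-1); P=ray*(d/np.maximum(ray[...,2],1e-3))[...,None]
    cv2.imwrite(f"pics/{name}.png",p[...,::-1]); return p,d,P@M[:3,:3].T+M[:3,3],ray@M[:3,:3].T,M[:3,3],s
E
python3 - <<'E'
from h import *
p,d,P,ray,c,s=wrist("w1"); print(s["eef_pos"],s["contact_force"])
hsv=cv2.cvtColor(p,cv2.COLOR_RGB2HSV); H,S,V=[hsv[...,i].astype(int) for i in range(3)]
m=((H<5)|(H>175))&(S>170)&(V>80)
k,l,st,cc=cv2.connectedComponentsWithStats(m.astype(np.uint8))
for i in range(1,k):
    if st[i,4]>60:
        Q=P[(l==i)&(d>0)]; print(st[i],cc[i],np.round(np.percentile(Q,[3,50,97],axis=0),3)); 
        t=Q[Q[:,2]>.308]; print(len(t), t.mean(0) if len(t) else "", cv2.minEnclosingCircle((t[:,:2]*1000).astype(np.float32)) if len(t) else "")
E
```

```text
[0.48685013 0.13789315 0.51024357] [ 0.05090452  1.1369362  -0.19729862]
[305 225  28  29 597] [319.25293132 240.2998325 ] [[0.478 0.131 0.306]
 [0.485 0.139 0.311]
 [0.493 0.146 0.313]]
558 [0.48523248 0.13873621 0.31143591] ((485.46746826171875, 138.38058471679688), 8.613935470581055)
```

View pics/w1.png

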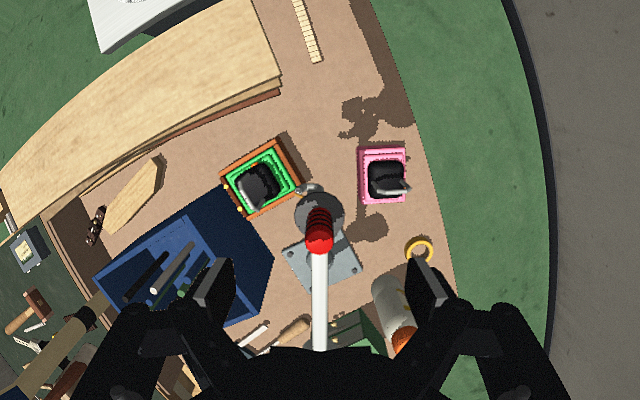

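The knob (319,240) is centred between the fingers, and the sander is at (258,178). Descend and grip.

Emit:
arm_command --steps '[{"offset":[0,0,20],"roll":0},{"offset":[0,0,40],"roll":0},{"offset":[0,0,55],"roll":0},{"offset":[0,0,62],"roll":0},{"offset":[0,0,62],"roll":0}]'

```text
clock: 2.78
eef_pos: [0.4866, 0.1384, 0.4486]
tcp_rot: [-180.0, -0.0, 159.0]
contact_force: [0.1, -0.5, 0.4]
width: 0.0853
grasp_force: 0.0
```

Emit:
arm_command --steps '[{"offset":[0,0,0],"roll":0},{"offset":[0,0,0],"roll":0},{"offset":[0,0,0],"roll":0},{"offset":[0,0,0],"roll":0},{"offset":[0,0,0],"roll":0},{"offset":[0,0,0],"roll":0},{"offset":[0,0,0],"roll":0},{"offset":[0,0,0],"roll":0}]' --gripper 255 --squeeze 60

```text
clock: 3.78
eef_pos: [0.4868, 0.1381, 0.449]
tcp_rot: [180.0, 0.0, 159.0]
contact_force: [-0.9, -0.6, 4.7]
width: 0.0165
grasp_force: 58.4
```

Emit:
arm_command --steps '[{"offset":[0,0,8],"roll":0},{"offset":[0,0,16],"roll":0},{"offset":[0,0,24],"roll":0},{"offset":[0,0,32],"roll":0},{"offset":[0,0,40],"roll":0},{"offset":[0,0,48],"roll":0},{"offset":[0,0,56],"roll":0},{"offset":[0,0,64],"roll":0},{"offset":[0,0,70],"roll":0},{"offset":[0,0,70],"roll":0}]'

```text
clock: 5.03
eef_pos: [0.4869, 0.1383, 0.3797]
tcp_rot: [180.0, 0.0, 159.0]
contact_force: [-4.4, 0.7, 12.3]
width: 0.0166
grasp_force: 59.1
```

Emit:
arm_command --steps '[{"offset":[0,0,5],"roll":0},{"offset":[0,0,9],"roll":0},{"offset":[0,0,11],"roll":0},{"offset":[0,0,11],"roll":0}]'

```text
clock: 5.52
eef_pos: [0.487, 0.1383, 0.3691]
tcp_rot: [179.9, 0.1, 159.0]
contact_force: [-4.5, -0.0, 13.0]
width: 0.0164
grasp_force: 59.3
```

Emit:
arm_command --steps '[{"offset":[0,0,1.5],"roll":0},{"offset":[0,0,1.5],"roll":0}]'

```text
clock: 5.78
eef_pos: [0.487, 0.1384, 0.3677]
tcp_rot: [179.9, 0.1, 159.0]
contact_force: [-5.1, 1.6, 13.3]
width: 0.0164
grasp_force: 59.3
```

Emit:
arm_command --steps '[{"offset":[0,0,1.5],"roll":0},{"offset":[0,0,1.5],"roll":0}]'

```text
clock: 6.02
eef_pos: [0.487, 0.1384, 0.3662]
tcp_rot: [179.9, 0.1, 159.0]
contact_force: [-4.0, 1.7, 12.8]
width: 0.0164
grasp_force: 59.3
```

Emit:
arm_command --steps '[{"offset":[0,0,1],"roll":0},{"offset":[0,0,1],"roll":0}]'

```text
clock: 6.28
eef_pos: [0.487, 0.1385, 0.3659]
tcp_rot: [179.9, 0.1, 159.0]
contact_force: [-6.6, 1.1, 17.5]
width: 0.0163
grasp_force: 60.0
```

Emit:
arm_command --steps '[{"offset":[0,0,1],"roll":0},{"offset":[0,0,1],"roll":0}]'

```text
clock: 6.52
eef_pos: [0.487, 0.1387, 0.3658]
tcp_rot: [179.9, 0.1, 159.0]
contact_force: [-9.4, 3.2, 22.8]
width: 0.0167
grasp_force: 60.6
```

Emit:
arm_command --steps '[{"offset":[-0.1,-6.1,-0.8],"roll":-0.036},{"offset":[-0.4,-12.2,-0.8],"roll":-0.072},{"offset":[-1.0,-18.3,-0.8],"roll":-0.108},{"offset":[-1.8,-24.4,-0.8],"roll":-0.144},{"offset":[-2.8,-30.4,-0.8],"roll":-0.18}]'

```text
clock: 7.15
eef_pos: [0.4785, 0.109, 0.3659]
tcp_rot: [179.9, 0.0, 169.4]
contact_force: [-8.8, 1.5, 20.2]
width: 0.0163
grasp_force: 60.1
```

Emit:
arm_command --steps '[{"offset":[0.5,-6.1,-1],"roll":-0.036},{"offset":[0.4,-12.2,-1],"roll":-0.072},{"offset":[-0.2,-18.3,-1],"roll":-0.108},{"offset":[-1.0,-24.4,-1],"roll":-0.144},{"offset":[-1.0,-24.4,-1],"roll":-0.144}]'

```text
clock: 7.78
eef_pos: [0.4752, 0.0842, 0.3661]
tcp_rot: [-180.0, 0.1, 177.6]
contact_force: [-4.5, -0.0, 12.8]
width: 0.0166
grasp_force: 59.4
```

```bash
python3 - <<'E'
from h import *
p,d=eyes.grab_frame("side"); f=[]
for i in range(12): q,d2=eyes.grab_frame("top"); f.append(env.observe()["contact_force"])
print(np.mean(f,0),np.std(f,0),env.observe()["eef_pos"])
cv2.imwrite("pics/c3.png",cv2.resize(p[190:300,310:420,::-1],(600,600),interpolation=2))
E
```

```text
[-4.74916357 -0.78323232 13.40031178] [0.51936877 0.32776627 0.44087531] [0.47525271 0.0844566  0.36609963]
```

View pics/c3.png

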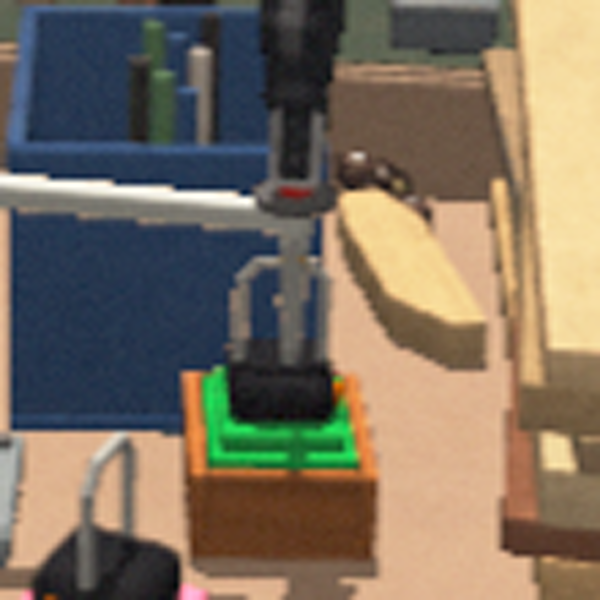

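The side view shows the shank at (365,245) in front of the bail, lined up with the crown's middle and above the sander. Go on slowly.

Emit:
arm_command --steps '[{"offset":[0,-3,0.2],"roll":-0.018},{"offset":[-0.1,-6,0.3],"roll":-0.035},{"offset":[-0.2,-9,0.3],"roll":-0.053},{"offset":[-0.4,-12,0.3],"roll":-0.07},{"offset":[-0.7,-15,0.3],"roll":-0.088},{"offset":[-0.7,-15,0.3],"roll":-0.088}]'

```text
clock: 9.18
eef_pos: [0.4753, 0.0693, 0.3659]
tcp_rot: [-180.0, 0.1, -177.4]
contact_force: [-5.3, -0.2, 15.4]
width: 0.0168
grasp_force: 59.6
```

```bash
cat > f.py <<'E'
from h import *
f=[]
for i in range(8): eyes.grab_frame("top"); f.append(env.observe()["contact_force"])
s=env.observe(); F=np.mean(f,0); e=s["eef_pos"]; y=np.deg2rad(s["tcp_rot"][2])
o=np.array([np.cos(y),np.sin(y)]); ty=np.array([np.sin(y),-np.cos(y)])
r=e[:2]-[.646,.075]; print("F",F.round(2),"radial",round(F[:2]@o,2),"back",round(F[:2]@ty,2),"eef",e.round(4),"yaw",s["tcp_rot"][2].round(1),"R",np.hypot(*r).round(4),"ang",np.arctan2(-r[1],-r[0]).round(4),"t",s["clock"],"w",s["width"])
E
python3 f.py
```

```text
F [-5.8  -1.05 14.92] radial 5.84 back -0.79 eef [0.4752 0.0694 0.3659] yaw -177.4 R 0.1708 ang 0.0328 t 9.575 w 0.016503602893765602
```

Emit:
arm_command --steps '[{"offset":[0,-2,0],"roll":-0.012},{"offset":[0,-4,0],"roll":-0.024},{"offset":[-0.1,-6,0],"roll":-0.035},{"offset":[-0.1,-6,0],"roll":-0.035}]'

```text
clock: 10.07
eef_pos: [0.4756, 0.0635, 0.3659]
tcp_rot: [-180.0, 0.1, -175.4]
contact_force: [-6.3, 0.2, 14.9]
width: 0.0167
grasp_force: 59.6
```

```bash
python3 f.py
```

```text
F [-6.08 -0.14 14.98] radial 6.07 back 0.35 eef [0.4756 0.0635 0.3659] yaw -175.4 R 0.1708 ang 0.0673 t 10.475 w 0.016532978826646748
```

Emit:
arm_command --steps '[{"offset":[0,-2,0],"roll":-0.012},{"offset":[0,-4,0],"roll":-0.024},{"offset":[0,-4,0],"roll":-0.024}]'

```text
clock: 10.85
eef_pos: [0.4759, 0.0594, 0.3659]
tcp_rot: [-180.0, 0.1, -174.0]
contact_force: [-7.0, 0.5, 15.4]
width: 0.0164
grasp_force: 59.6
```

```bash
python3 f.py
```

```text
F [-6.2  -0.03 15.25] radial 6.17 back 0.62 eef [0.4759 0.0595 0.3659] yaw -174.0 R 0.1708 ang 0.0908 t 11.25 w 0.016697597347935175
```

Emit:
arm_command --steps '[{"offset":[0,-1.5,0],"roll":-0.009},{"offset":[0,-3,0],"roll":-0.018},{"offset":[0,-3,0],"roll":-0.018}]'

```text
clock: 11.62
eef_pos: [0.4762, 0.0565, 0.3659]
tcp_rot: [-180.0, 0.1, -173.0]
contact_force: [-6.1, -0.5, 15.2]
width: 0.0164
grasp_force: 59.6
```

```bash
python3 f.py
```

```text
F [-6.140e+00  1.000e-02  1.515e+01] radial 6.09 back 0.76 eef [0.4762 0.0565 0.3659] yaw -173.0 R 0.1708 ang 0.1085 t 12.025 w 0.016525298302139994
```

Emit:
arm_command --steps '[{"offset":[0,-1.5,0],"roll":-0.009},{"offset":[0,-3,0],"roll":-0.018},{"offset":[0,-3,0],"roll":-0.018}]'

```text
clock: 12.4
eef_pos: [0.4766, 0.0535, 0.3659]
tcp_rot: [-180.0, 0.1, -172.0]
contact_force: [-5.7, -0.1, 14.5]
width: 0.0164
grasp_force: 59.5
```

```bash
python3 f.py
```

```text
F [-6.22 -0.12 14.98] radial 6.18 back 0.75 eef [0.4766 0.0535 0.3659] yaw -172.0 R 0.1708 ang 0.1262 t 12.8 w 0.016531477219864116
```

Emit:
arm_command --steps '[{"offset":[0,-1.5,0],"roll":-0.009},{"offset":[0,-3,0],"roll":-0.018},{"offset":[0,-3,0],"roll":-0.018}]'

```text
clock: 13.18
eef_pos: [0.477, 0.0505, 0.3659]
tcp_rot: [-180.0, 0.1, -170.9]
contact_force: [-5.9, -1.0, 15.5]
width: 0.0169
grasp_force: 59.5
```

```bash
python3 f.py
```

```text
F [-5.75  0.08 14.98] radial 5.67 back 0.99 eef [0.477  0.0506 0.3659] yaw -170.9 R 0.1707 ang 0.1437 t 13.575 w 0.016431038875809805
```

Emit:
arm_command --steps '[{"offset":[0,-1,0],"roll":-0.006},{"offset":[0,-2,0],"roll":-0.012},{"offset":[0,-2,0],"roll":-0.012}]'

```text
clock: 13.95
eef_pos: [0.4773, 0.0486, 0.3659]
tcp_rot: [-180.0, 0.1, -170.2]
contact_force: [-5.9, 1.1, 15.1]
width: 0.0168
grasp_force: 59.6
```

```bash
python3 f.py
```

```text
F [-5.9   0.19 14.84] radial 5.79 back 1.19 eef [0.4773 0.0486 0.3659] yaw -170.2 R 0.1707 ang 0.155 t 14.35 w 0.01617992685589975
```

Emit:
arm_command --steps '[{"offset":[0,-1,0],"roll":-0.006},{"offset":[0,-2,0],"roll":-0.012},{"offset":[0,-2,0],"roll":-0.012}]'

```text
clock: 14.72
eef_pos: [0.4776, 0.0467, 0.3659]
tcp_rot: [-180.0, 0.1, -169.6]
contact_force: [-5.5, 0.6, 15.6]
width: 0.0168
grasp_force: 59.6
```

```bash
python3 f.py
```

```text
F [-5.94  0.2  14.81] radial 5.8 back 1.27 eef [0.4777 0.0467 0.3659] yaw -169.6 R 0.1707 ang 0.1668 t 15.125 w 0.016200183346298955
```

Emit:
arm_command --steps '[{"offset":[0,-1,0],"roll":-0.006},{"offset":[0,-2,0],"roll":-0.012},{"offset":[0,-2,0],"roll":-0.012}]'

```text
clock: 15.5
eef_pos: [0.478, 0.0446, 0.3659]
tcp_rot: [-180.0, 0.1, -168.9]
contact_force: [-5.2, 0.5, 15.2]
width: 0.0168
grasp_force: 59.6
```

```bash
python3 f.py
```

```text
F [-5.66  0.07 15.31] radial 5.54 back 1.16 eef [0.478  0.0447 0.3659] yaw -168.9 R 0.1707 ang 0.1786 t 15.9 w 0.016410498212271137
```

Emit:
arm_command --steps '[{"offset":[0,-1,0],"roll":-0.006},{"offset":[0,-2,0],"roll":-0.012},{"offset":[0,-2,0],"roll":-0.012}]'

```text
clock: 16.27
eef_pos: [0.4784, 0.0427, 0.3659]
tcp_rot: [-180.0, 0.1, -168.2]
contact_force: [-5.7, -0.7, 14.3]
width: 0.0167
grasp_force: 59.6
```

```bash
python3 f.py
```

```text
F [-5.83  0.29 14.99] radial 5.65 back 1.48 eef [0.4784 0.0427 0.3659] yaw -168.2 R 0.1707 ang 0.1901 t 16.675 w 0.016510084770981467
```

Emit:
arm_command --steps '[{"offset":[0,-1,0],"roll":-0.006},{"offset":[0,-1,0],"roll":-0.006}]'

```text
clock: 16.92
eef_pos: [0.4786, 0.0418, 0.3659]
tcp_rot: [-180.0, 0.1, -167.8]
contact_force: [-5.5, 1.0, 15.0]
width: 0.0168
grasp_force: 59.6
```

```bash
python3 f.py; python3 - <<'E'
from h import *
p,d,P,ray,c,s=wrist("w2"); q,_=eyes.grab_frame("side"); 
a=cv2.resize(p[100:260,200:360,::-1],(500,500),interpolation=2); b=cv2.resize(q[200:300,320:380,::-1],(300,500),interpolation=2); cv2.imwrite("pics/c4.png",np.hstack([a,b]))
E
```

```text
F [-6.19  0.73 15.05] radial 5.9 back 2.02 eef [0.4786 0.0419 0.3659] yaw -167.8 R 0.1707 ang 0.1954 t 17.325 w 0.01670631029603854
```

View pics/c4.png

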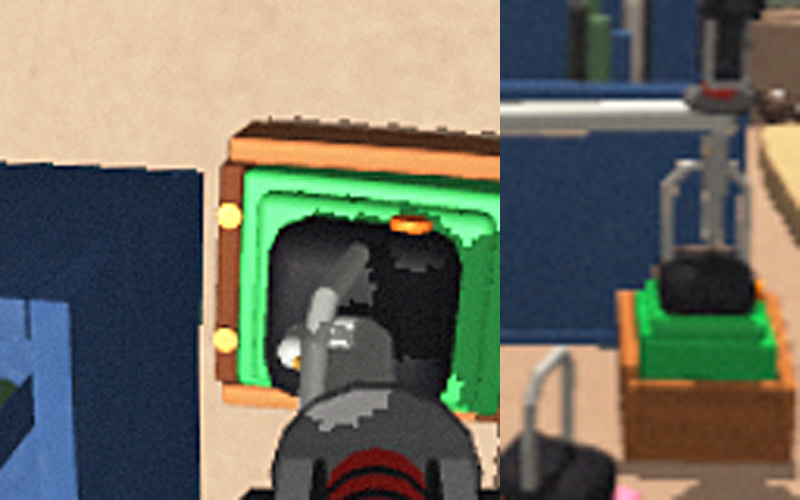

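The picture shows the hook tip (bright, crop 287,350) beyond the crown (crop 320,310), so it has passed under. The force is beginning to rise on the latch.

Emit:
arm_command --steps '[{"offset":[0,-1,0],"roll":-0.006},{"offset":[0,-1,0],"roll":-0.006}]'

```text
clock: 17.68
eef_pos: [0.4787, 0.0411, 0.3659]
tcp_rot: [180.0, 0.1, -167.5]
contact_force: [-7.1, 2.6, 15.3]
width: 0.0166
grasp_force: 59.7
```

```bash
python3 f.py
```

```text
F [-6.17  2.68 15.77] radial 5.45 back 3.96 eef [0.4787 0.0411 0.3659] yaw -167.5 R 0.1707 ang 0.1998 t 18.075 w 0.01635146971053384
```

Emit:
arm_command --steps '[{"offset":[0,-1,0],"roll":-0.006},{"offset":[0,-1,0],"roll":-0.006}]'

```text
clock: 18.32
eef_pos: [0.4789, 0.0404, 0.3659]
tcp_rot: [179.9, 0.1, -167.1]
contact_force: [-7.0, 4.5, 15.9]
width: 0.0164
grasp_force: 59.7
```

```bash
python3 f.py
```

```text
F [-6.7   4.48 16.16] radial 5.54 back 5.86 eef [0.4789 0.0405 0.3659] yaw -167.1 R 0.1707 ang 0.2038 t 18.725 w 0.01710322104839972
```

```bash
python3 - <<'E'
from h import *
p,d,P,ray,c,s=wrist("w3"); e=s["eef_pos"][:2]; r=e-[.646,.075]; o=r/np.hypot(*r); f=np.array([-o[1],o[0]]) 
print("fwd",f,s["contact_force"])
m=(P[...,2]>.108)&(P[...,2]<.142)&(d>0)
Q=P[...,:2]-e; a=Q@f*1000; b=Q@o*1000
m&=(abs(a)<50)&(abs(b)<40)
v,u=np.nonzero(m); print(m.sum())
for lo in range(-24,25,4):
    k=m&(b>=lo)&(b<lo+4)
    if k.sum(): print(lo,k.sum(),"ahead",np.percentile(a[k],[5,50,95]).round(1),"z",np.percentile(P[k][:,2],[5,50,95]).round(3))
cv2.imwrite("pics/c5.png",cv2.resize(p[150:230,240:340,::-1],(750,600),interpolation=2))
E
```

```text
fwd [ 0.20237282 -0.97930855] [-6.98976701  5.30517409 16.40296601]
667
-8 3 ahead [14.8 15.5 15.6] z [0.138 0.139 0.14 ]
-4 40 ahead [11.3 14.7 20.9] z [0.116 0.138 0.14 ]
0 157 ahead [-4.5 12.6 20.7] z [0.11  0.118 0.14 ]
4 203 ahead [-2.4  4.8 14.1] z [0.128 0.138 0.141]
8 65 ahead [ 8.7 11.5 14.3] z [0.135 0.139 0.14 ]
12 67 ahead [ 7.8 10.6 13.1] z [0.132 0.135 0.138]
16 114 ahead [ 4.6  7.9 11.8] z [0.11  0.127 0.133]
20 18 ahead [ 6.8  8.4 10.6] z [0.11  0.122 0.129]
```

View pics/c5.png

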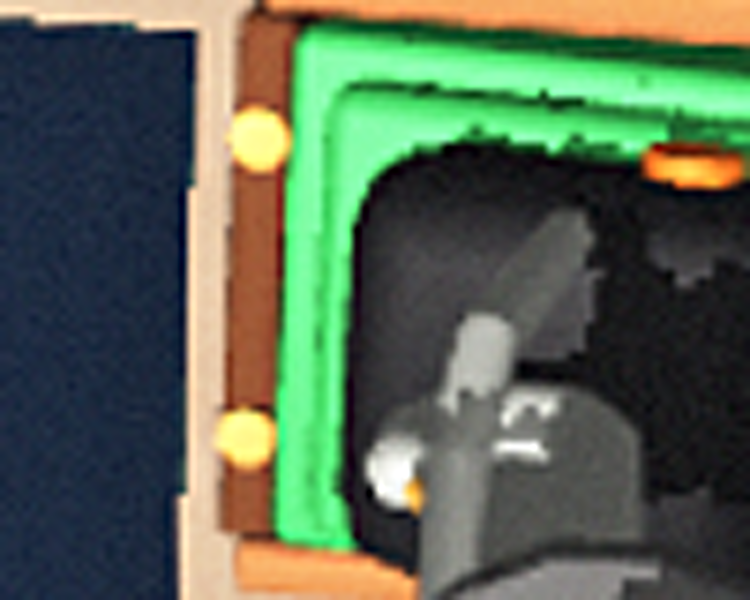

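The bail crown (crop 480,350) lies about 13–14 mm ahead of the shank axis. The white tip (crop 395,475) is beyond it and the force stands firm, so the bail is bedded. Now I'll rise slowly, holding the light side push until the tip is up past the crown.

Emit:
arm_command --steps '[{"offset":[0,0,-2],"roll":0},{"offset":[0,0,-4],"roll":0},{"offset":[0,0,-6],"roll":0},{"offset":[0,0,-8],"roll":0},{"offset":[0,0,-10],"roll":0},{"offset":[0,0,-10],"roll":0}]'

```text
clock: 19.52
eef_pos: [0.4789, 0.0404, 0.3753]
tcp_rot: [179.9, 0.1, -167.1]
contact_force: [-4.2, 4.3, 10.8]
width: 0.0167
grasp_force: 59.1
```

```bash
python3 f.py
```

```text
F [-4.7   4.7  11.68] radial 3.54 back 5.63 eef [0.4788 0.0404 0.3753] yaw -167.2 R 0.1707 ang 0.2038 t 19.925 w 0.01653176147239595
```

Emit:
arm_command --steps '[{"offset":[0,0,-2],"roll":0},{"offset":[0,0,-4],"roll":0},{"offset":[0,0,-6],"roll":0},{"offset":[0,0,-8],"roll":0},{"offset":[0,0,-8],"roll":0}]'

```text
clock: 20.55
eef_pos: [0.479, 0.0398, 0.3837]
tcp_rot: [-180.0, 0.1, -167.1]
contact_force: [-4.9, 0.8, 13.0]
width: 0.0167
grasp_force: 59.2
```

```bash
python3 f.py
```

```text
F [-4.71  0.66 12.65] radial 4.44 back 1.7 eef [0.479  0.0398 0.3837] yaw -167.2 R 0.1707 ang 0.2076 t 20.95 w 0.016610695886676893
```

```bash
cat > b.py <<'E'
from h import *
p,d,P,ray,c,s=wrist("wb%d"%int(env.observe()["clock"]*10)); e=s["eef_pos"][:2]; r=e-[.646,.075]; o=r/np.hypot(*r); f=np.array([-o[1],o[0]]) 
m=(P[...,2]>.10)&(P[...,2]<.175)&(d>0)
Q=P[...,:2]-e; a=Q@f*1000; b=Q@o*1000
m&=(abs(a)<40)&(abs(b)<40)
for lo in range(-16,25,4):
    k=m&(b>=lo)&(b<lo+4)
    if k.sum()>3: print(lo,k.sum(),"ahead",np.percentile(a[k],[5,50,95]).round(1),"z",np.percentile(P[k][:,2],[5,50,95]).round(3))
hsv=cv2.cvtColor(p,cv2.COLOR_RGB2HSV); g=(hsv[...,0]>40)&(hsv[...,0]<80)&(hsv[...,1]>130)&(abs(P[...,0]-.48)<.08)&(abs(P[...,1]-.045)<.08)&(d>0)
print("green z",np.percentile(P[g][:,2],[5,50,95]).round(3))
cv2.imwrite("pics/c6.png",cv2.resize(p[150:230,240:340,::-1],(500,400),interpolation=2))
E
python3 b.py
```

```text
-8 22 ahead [11.9 13.4 14.3] z [0.138 0.139 0.141]
-4 78 ahead [ 4.3 12.7 20.7] z [0.119 0.135 0.141]
0 258 ahead [-4.2  7.6 20.6] z [0.118 0.131 0.145]
4 283 ahead [-2.5  5.  12.7] z [0.138 0.155 0.168]
8 49 ahead [ 8.4 10.5 13.2] z [0.137 0.139 0.141]
12 60 ahead [ 6.5  9.9 12.4] z [0.131 0.135 0.139]
16 111 ahead [ 2.3  6.6 11.4] z [0.102 0.127 0.133]
20 24 ahead [3.4 6.5 8.8] z [0.102 0.119 0.127]
green z [0.047 0.062 0.07 ]
```

View pics/c6.png

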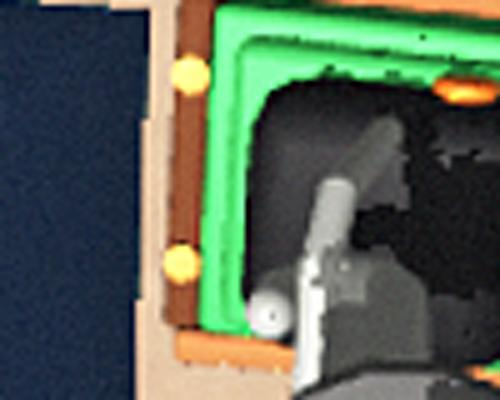

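The bail (crop 335,200) sits between the shank and the white tip (crop 265,312), so it is inside the hook. A little more rise, then I ease the side push.

Emit:
arm_command --steps '[{"offset":[0,0,-2],"roll":0},{"offset":[0,0,-4],"roll":0},{"offset":[0,0,-6],"roll":0},{"offset":[0,2,-6],"roll":0.012},{"offset":[0,4,-6],"roll":0.024},{"offset":[-0.1,6,-6],"roll":0.035},{"offset":[-0.1,6,-6],"roll":0.035}]'

```text
clock: 21.88
eef_pos: [0.4778, 0.0456, 0.3896]
tcp_rot: [-180.0, 0.1, -169.2]
contact_force: [-3.6, -0.2, 11.7]
width: 0.0165
grasp_force: 59.8
```

```bash
python3 f.py; python3 b.py
```

```text
F [-4.12  0.03 11.72] radial 4.04 back 0.81 eef [0.4778 0.0456 0.3895] yaw -169.2 R 0.1708 ang 0.173 t 22.275 w 0.016470211033888498
-4 63 ahead [ 9.3 14.3 21.2] z [0.125 0.139 0.159]
0 310 ahead [-4.1 12.7 20.8] z [0.125 0.138 0.159]
4 274 ahead [-2.4  4.2  9.2] z [0.135 0.16  0.173]
8 54 ahead [2.1 5.1 8.1] z [0.133 0.135 0.138]
12 51 ahead [2.1 4.5 7.5] z [0.129 0.131 0.134]
16 87 ahead [0.9 3.8 6.9] z [0.106 0.124 0.129]
20 8 ahead [2.5 3.8 5.2] z [0.103 0.107 0.124]
green z [0.048 0.056 0.068]
```

Emit:
arm_command --steps '[{"offset":[0,2,0],"roll":0.012},{"offset":[0,4,0],"roll":0.024},{"offset":[-0.1,6,0],"roll":0.035},{"offset":[-0.1,7,0],"roll":0.041},{"offset":[-0.1,7,0],"roll":0.041}]'

```text
clock: 22.95
eef_pos: [0.4766, 0.0525, 0.3896]
tcp_rot: [-180.0, 0.1, -171.5]
contact_force: [-3.6, -0.2, 11.6]
width: 0.0167
grasp_force: 59.8
```

```bash
python3 f.py; python3 b.py
```

```text
F [-3.2  -0.06 11.41] radial 3.17 back 0.41 eef [0.4766 0.0525 0.3895] yaw -171.5 R 0.1709 ang 0.1319 t 23.35 w 0.016405297102425727
-4 67 ahead [ 9.5 14.9 21.3] z [0.125 0.139 0.16 ]
0 317 ahead [-4.  12.6 20.6] z [0.125 0.136 0.159]
4 274 ahead [-2.4  4.3  9.3] z [0.134 0.16  0.173]
8 49 ahead [2.9 5.2 8.2] z [0.131 0.133 0.135]
12 50 ahead [3.  5.6 8.4] z [0.126 0.129 0.132]
16 93 ahead [3.1 5.7 8.6] z [0.101 0.12  0.126]
green z [0.046 0.053 0.063]
```

View pics/c6.png

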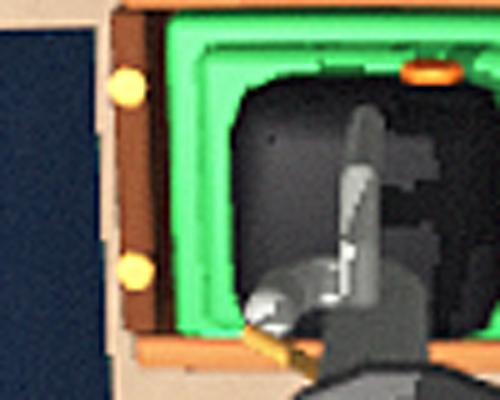

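The latch (brass, crop 275,345) is closed to the tip (265,310). The bail (355,200) stands square inside the bowl, and the gap at the end stop has reopened. Back 3 mm more, then lift slowly.

Emit:
arm_command --steps '[{"offset":[0,1.5,0],"roll":0.009},{"offset":[0,3,0],"roll":0.018},{"offset":[0,3,-2],"roll":0.018},{"offset":[0,3,-4],"roll":0.018},{"offset":[0,3,-6],"roll":0.018},{"offset":[0,3,-8],"roll":0.018},{"offset":[0,3,-10],"roll":0.018},{"offset":[0,3,-12],"roll":0.018},{"offset":[0,3,-12],"roll":0.018}]'

```text
clock: 24.52
eef_pos: [0.4762, 0.0554, 0.4011]
tcp_rot: [-180.0, 0.1, -172.5]
contact_force: [-1.0, -0.6, 6.8]
width: 0.0164
grasp_force: 59.6
```

```bash
python3 f.py; python3 b.py
```

```text
F [-1.45 -0.51  7.26] radial 1.5 back -0.31 eef [0.4762 0.0554 0.401 ] yaw -172.5 R 0.1709 ang 0.1151 t 24.925 w 0.016380276119961738
-4 76 ahead [ 4.4 14.3 20.8] z [0.138 0.15  0.171]
0 327 ahead [-3.9 12.4 20.8] z [0.136 0.148 0.17 ]
4 155 ahead [-2.   5.2 10.1] z [0.141 0.165 0.174]
8 44 ahead [ 6.   8.3 10.8] z [0.138 0.141 0.143]
12 46 ahead [ 6.2  8.5 11. ] z [0.134 0.136 0.14 ]
16 89 ahead [ 5.9  8.3 11. ] z [0.104 0.125 0.134]
green z [0.053 0.061 0.07 ]
```

The weight (about 4 N) is now on the hook and the bail is centred in the bowl. Continue.

Emit:
arm_command --steps '[{"offset":[0,0,-2],"roll":0},{"offset":[0,0,-4],"roll":0},{"offset":[0,0,-6],"roll":0},{"offset":[0,0,-8],"roll":0},{"offset":[0,0,-10],"roll":0},{"offset":[0,0,-12],"roll":0},{"offset":[0,0,-14],"roll":0},{"offset":[0,0,-16],"roll":0},{"offset":[0,0,-18],"roll":0},{"offset":[0,0,-20],"roll":0}]'

```text
clock: 26.22
eef_pos: [0.4762, 0.0554, 0.4208]
tcp_rot: [-180.0, 0.1, -172.5]
contact_force: [-0.0, -0.9, 5.9]
width: 0.0169
grasp_force: 59.4
```

Emit:
arm_command --steps '[{"offset":[0,0,-2],"roll":0},{"offset":[0,0,-4],"roll":0},{"offset":[0,0,-6],"roll":0},{"offset":[0,0,-8],"roll":0},{"offset":[0,0,-10],"roll":0},{"offset":[0,0,-12],"roll":0},{"offset":[0,0,-14],"roll":0},{"offset":[0,0,-16],"roll":0},{"offset":[0,0,-18],"roll":0},{"offset":[0,0,-20],"roll":0}]'

```text
clock: 27.48
eef_pos: [0.4762, 0.0555, 0.4404]
tcp_rot: [-180.0, 0.1, -172.5]
contact_force: [5.4, -0.5, 3.6]
width: 0.0165
grasp_force: 59.1
```

```bash
python3 f.py; python3 b.py
```

```text
F [ 5.18 -0.15  4.35] radial -5.12 back -0.82 eef [0.4761 0.0555 0.4404] yaw -172.5 R 0.171 ang 0.1144 t 27.875 w 0.016501074235652807
-16 138 ahead [-25.4  -8.2  37.7] z [0.104 0.126 0.129]
-12 220 ahead [-24.    1.9  37.6] z [0.105 0.128 0.129]
-8 226 ahead [-24.8   2.   36.4] z [0.105 0.128 0.13 ]
-4 231 ahead [-23.7   2.5  34.9] z [0.105 0.128 0.13 ]
0 246 ahead [-23.1   3.   34.7] z [0.105 0.129 0.13 ]
4 240 ahead [-24.4   2.6  34.9] z [0.105 0.128 0.13 ]
8 231 ahead [-23.2   2.7  35.8] z [0.106 0.129 0.13 ]
12 265 ahead [-23.    5.5  35.8] z [0.106 0.129 0.131]
16 365 ahead [-21.8   6.6  34.8] z [0.106 0.128 0.172]
20 390 ahead [-20.8   8.4  35. ] z [0.106 0.123 0.139]
24 372 ahead [-21.6   9.   35.4] z [0.105 0.107 0.122]
green z [0.081 0.099 0.108]
```

Emit:
arm_command --steps '[{"offset":[0,0,-1.5],"roll":0},{"offset":[0,0,-3],"roll":0},{"offset":[0,0,-4.5],"roll":0},{"offset":[0,0,-6],"roll":0},{"offset":[0,0,-7],"roll":0},{"offset":[0,0,-7],"roll":0}]'

```text
clock: 28.68
eef_pos: [0.4761, 0.0555, 0.4473]
tcp_rot: [-180.0, 0.1, -172.5]
contact_force: [6.3, 0.5, 4.4]
width: 0.0167
grasp_force: 59.1
```

```bash
python3 f.py
```

```text
F [ 5.73 -0.33  3.67] radial -5.64 back -1.07 eef [0.4762 0.0555 0.4473] yaw -172.5 R 0.171 ang 0.1144 t 29.075 w 0.016261638660631985
```

Emit:
arm_command --steps '[{"offset":[0,0,-1],"roll":0},{"offset":[0,0,-1],"roll":0},{"offset":[0,0,-1],"roll":0}]'

```text
clock: 29.45
eef_pos: [0.4762, 0.0555, 0.4483]
tcp_rot: [-180.0, 0.1, -172.5]
contact_force: [5.5, -0.1, 4.0]
width: 0.0163
grasp_force: 59.1
```

```bash
python3 f.py
```

```text
F [ 5.9  -0.25  3.57] radial -5.82 back -1.02 eef [0.4762 0.0555 0.4482] yaw -172.5 R 0.171 ang 0.1143 t 29.85 w 0.01655321483334465
```

Emit:
arm_command --steps '[{"offset":[0,0,-0.7],"roll":0},{"offset":[0,0,-0.7],"roll":0},{"offset":[0,0,-0.7],"roll":0}]'

```text
clock: 30.22
eef_pos: [0.4761, 0.0555, 0.4489]
tcp_rot: [-180.0, 0.1, -172.5]
contact_force: [6.3, 0.4, 3.6]
width: 0.0168
grasp_force: 59.1
```

Emit:
arm_command --steps '[{"offset":[0,0,-0.7],"roll":0},{"offset":[0,0,-0.7],"roll":0},{"offset":[0,0,-0.7],"roll":0}]'

```text
clock: 30.6
eef_pos: [0.4762, 0.0555, 0.449]
tcp_rot: [180.0, 0.0, -172.5]
contact_force: [7.6, 0.2, 0.4]
width: 0.0165
grasp_force: 58.7
```

```bash
python3 f.py
```

```text
F [ 7.68 -0.14  0.28] radial -7.6 back -1.14 eef [0.4762 0.0555 0.449 ] yaw -172.5 R 0.1709 ang 0.1141 t 31.0 w 0.016670042407342794
```

Emit:
arm_command --steps '[{"offset":[-0.5,0,0],"roll":0},{"offset":[-1,0,0],"roll":0},{"offset":[-1,0,0],"roll":0},{"offset":[-1,0,0],"roll":0},{"offset":[-1,0,0],"roll":0},{"offset":[-1,0,0],"roll":0},{"offset":[-1,0,0],"roll":0},{"offset":[-1,0,0],"roll":0}]'

```text
clock: 32.0
eef_pos: [0.4767, 0.0557, 0.4491]
tcp_rot: [180.0, -0.1, -172.5]
contact_force: [0.5, -1.1, -2.5]
width: 0.0166
grasp_force: 58.8
```

Emit:
arm_command --steps '[{"offset":[0,0,0],"roll":0},{"offset":[0,0,0],"roll":0},{"offset":[0,0,0],"roll":0},{"offset":[0,0,0],"roll":0},{"offset":[0,0,0],"roll":0},{"offset":[0,0,0],"roll":0},{"offset":[0,0,0],"roll":0},{"offset":[0,0,0],"roll":0}]' --gripper 0

```text
clock: 33.0
eef_pos: [0.4769, 0.0556, 0.4496]
tcp_rot: [180.0, 0.0, -172.5]
contact_force: [0.3, -0.0, -0.6]
width: 0.0852
grasp_force: 0.0
```

Emit:
arm_command --steps '[{"offset":[0,0,-10],"roll":0},{"offset":[0,0,-25],"roll":0},{"offset":[0,0,-45],"roll":0},{"offset":[0,0,-65],"roll":0},{"offset":[0,0,-75],"roll":0},{"offset":[0,0,-75],"roll":0}]'

```text
clock: 33.75
eef_pos: [0.477, 0.0556, 0.5257]
tcp_rot: [-180.0, 0.1, -172.5]
contact_force: [0.0, -0.6, -0.3]
width: 0.0854
grasp_force: 0.0
```

```bash
python3 - <<'E'
from h import *
p,d=eyes.grab_frame("side"); P=pts("side",d); s=env.observe(); print(s["clock"],s["contact_force"],s["eef_pos"])
q,d2,Q,*_=wrist("wend")
for n,pp,PP in(("side",p,P),("wrist",q,Q)):
  h=cv2.cvtColor(pp,cv2.COLOR_RGB2HSV).astype(int); b=(abs(PP[...,0]-.48)<.08)&(abs(PP[...,1]-.045)<.1)
  r=((h[...,0]<5)|(h[...,0]>175))&(h[...,1]>170)&b&(PP[...,2]>.25); g=(h[...,0]>40)&(h[...,0]<80)&(h[...,1]>130)&b
  for k in(r,g): print(n,k.sum(),np.percentile(PP[k],[5,50,95],axis=0).round(3) if k.sum() else "")
a=cv2.resize(p[160:300,310:410,::-1],(400,560),interpolation=2); c=cv2.resize(q[100:260,240:355,::-1],(400,560),interpolation=2)
cv2.imwrite("pics/c7.png",np.hstack([a,c]))
E
```

```text
Traceback (most recent call last):
ValueError: 200 camera calls are used up
```

The camera calls are used up. The release force was near zero, so I'll let the sander settle and then hand in.

Emit:
arm_command --steps '[{"offset":[0,0,0],"roll":0},{"offset":[0,0,0],"roll":0},{"offset":[0,0,0],"roll":0},{"offset":[0,0,0],"roll":0},{"offset":[0,0,0],"roll":0},{"offset":[0,0,0],"roll":0},{"offset":[0,0,0],"roll":0},{"offset":[0,0,0],"roll":0},{"offset":[0,0,0],"roll":0},{"offset":[0,0,0],"roll":0}]'

```text
clock: 35.0
eef_pos: [0.4769, 0.0556, 0.5246]
tcp_rot: [-180.0, -0.0, -172.5]
contact_force: [-0.8, -0.3, -0.5]
width: 0.0851
grasp_force: 0.0
```

Emit:
arm_command --steps '[{"offset":[0,0,0],"roll":0},{"offset":[0,0,0],"roll":0},{"offset":[0,0,0],"roll":0},{"offset":[0,0,0],"roll":0},{"offset":[0,0,0],"roll":0},{"offset":[0,0,0],"roll":0},{"offset":[0,0,0],"roll":0},{"offset":[0,0,0],"roll":0},{"offset":[0,0,0],"roll":0},{"offset":[0,0,0],"roll":0}]'

```text
clock: 36.25
eef_pos: [0.4769, 0.0556, 0.5246]
tcp_rot: [-180.0, 0.0, -172.5]
contact_force: [0.1, 0.1, -0.3]
width: 0.0851
grasp_force: 0.0
```

Emit:
arm_command --steps '[{"offset":[0,0,0],"roll":0},{"offset":[0,0,0],"roll":0},{"offset":[0,0,0],"roll":0},{"offset":[0,0,0],"roll":0},{"offset":[0,0,0],"roll":0},{"offset":[0,0,0],"roll":0},{"offset":[0,0,0],"roll":0},{"offset":[0,0,0],"roll":0},{"offset":[0,0,0],"roll":0},{"offset":[0,0,0],"roll":0}]'

```text
clock: 37.5
eef_pos: [0.4769, 0.0556, 0.5246]
tcp_rot: [180.0, -0.0, -172.5]
contact_force: [-0.0, -0.7, -0.6]
width: 0.0852
grasp_force: 0.0
```

Emit:
arm_command --steps '[{"offset":[0,0,0],"roll":0},{"offset":[0,0,0],"roll":0},{"offset":[0,0,0],"roll":0},{"offset":[0,0,0],"roll":0},{"offset":[0,0,0],"roll":0},{"offset":[0,0,0],"roll":0},{"offset":[0,0,0],"roll":0},{"offset":[0,0,0],"roll":0},{"offset":[0,0,0],"roll":0},{"offset":[0,0,0],"roll":0}]'

```text
clock: 38.75
eef_pos: [0.4769, 0.0556, 0.5246]
tcp_rot: [-180.0, 0.0, -172.5]
contact_force: [-0.2, -0.8, 0.2]
width: 0.0855
grasp_force: 0.0
```

Emit:
arm_command --steps '[{"offset":[0,0,0],"roll":0},{"offset":[0,0,0],"roll":0},{"offset":[0,0,0],"roll":0},{"offset":[0,0,0],"roll":0},{"offset":[0,0,0],"roll":0},{"offset":[0,0,0],"roll":0},{"offset":[0,0,0],"roll":0},{"offset":[0,0,0],"roll":0},{"offset":[0,0,0],"roll":0},{"offset":[0,0,0],"roll":0}]'

```text
clock: 40.0
eef_pos: [0.4769, 0.0556, 0.5246]
tcp_rot: [-180.0, 0.0, -172.5]
contact_force: [-0.3, -0.4, 0.0]
width: 0.0853
grasp_force: 0.0
```

```bash
python3 -c "
from plant import env
print(env.job_done())"
```

```text
the job is handed in; nothing more can be done
None
```

I handed the job in at 40 s: the hook caught the bail with the latch shut, lifted the sander out of its cradle to the top stop, and was let go with almost no load; the camera calls had run out by then, so I did not see the sander hanging still at the end.

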